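Stack the spare bin over the marbles

ROBOT

A 7-joint arm with a two-finger parallel gripper is mounted at the origin on the work surface. World frame = base frame: x ahead of the robot, y to its left, z up, the work surface at z = 0. Lengths are in m, angles in degrees, forces in N, time in s.
With the tool pointing down it reaches from about 0.425 to 0.875 m from the base axis. Payload 4.7 kg.
Tool frame: the origin (TCP) lies on the mounting face of the last link; the fingertips stand 182 mm ahead of it and the grasp point (between the pads) lies 164 mm ahead of it; z points along the fingers, y is the direction in which the jaws open and shut (so a half turn about z gives the same grasp; the last joint's range is limited). The gripper opens to 87 mm and grips with 3 to 60 N. Pads are 19 mm wide; open, the fingers measure 117 mm over their backs; the gripper's body (75 mm by 190 mm) begins 51 mm behind the grasp point.
Start: joints at [-71.614, 18.392, -4.016, 83.108, 1.295, 78.541, -3.26], TCP at [0.196, 0.62, 0.405] pointing down, gripper open.
Joint ranges: [-163.93, 163.93], [-17.29, 119.83], [-79.2, 71.16], [3.27, 140.29], [-89.18, 269.18], [5.43, 117.66], [-154.24, 154.24]. Speed limits (degrees/s): [147.25, 147.25, 180, 180, 180, 180, 180].

INTERFACE

Orientations are given as [roll, pitch, yaw] about the fixed x, y, z axes, in that order (R = Rz(yaw) Ry(pitch) Rx(roll)).
In Python, from cell import env, optics, job gives the robot as it stands.
- The arm moves only by the tool apply_moves, never from a script. Its argument "plan" is a list of rows, each a list of 2 entries, a list of its own where there are three numbers: the shift along the tool's x, y, z in cm, then the turn about the tool's z in degrees. A call has 1 to 20 rows; each row shifts and turns the commanded pose from where the row before left it, along the tool's axes as they then stand; what a row does not reach is not made up. A row lasts 1/12 s, in which the tool goes at most 41.7 mm and 7.16 degrees, less where a joint would pass 70% of its speed; a pose out of reach is approached as far as the arm can. A call is refused whole if a number of a shift passes 4.17 or a number of a turn 7.16, either way. A call with a gripper value outside its range is refused whole. "gripper" is the opening, from -1 (shut) to 1 (fully open), set as the call begins (left out, the last holds). The fingers move at their own pace and stop on an object; "force" is the grip in N (left out, the last holds). Time passes only in rows, so rows that do not move let the fingers close. It gives the time, the measured TCP pose, the force and the opening at its end, in the units of the state.
- env.get_obs(): the state, without advancing time (a new reading comes with each control period).
- optics.read_camera(name): name is "scene" or "top" or "wrist"; returns (picture, depth): 480x640x3 uint8, red, green, blue; 480x640 float32, m along the optical axis (not along the pixel's ray), 0 where there is no reading.
- optics.camera_info(name): a dict with "fx", "fy", "cx", "cy" (pixels), "R" (3x3) and "t" (3): a world point X has camera coordinates R X + t. Camera axes: x right, y down, z forward; pixel columns grow to the right and rows downward; lengths in m; the calibration is good to about 2 mm. A picture is of the moment at which its call begins: read the wrist's pose just before it. camera_info takes no time and is no camera call; for the wrist camera it gives the pose at the moment of the call.
- job.sign_off(): hands the job in, once; it reports no verdict.
The state is a dict: "time_s": time; "qpos": joint angles; "joint_velocities": joint speeds; "effort": joint torques, N m; "tool_pos": TCP position; "tool_rot": TCP orientation; "force": force on the tool from outside, world axes, zero at the start; "wrist_torque": the same for the moment, N m; "grip_width": finger opening in m.
Only numpy, scipy, OpenCV 4.12 (cv2) and the standard library are available. Lean on these libraries where they do the work, as an engineer would, in place of code of your own. Each camera call takes 0.05 s, during which the arm holds its last target.

TASK

Stack the long empty bin on top of the equally long bin that holds the finished glass marbles, turned half round from the way that bin faces (label tabs at opposite ends), so that it sits level on the inner ledges instead of nesting down onto the glass. Leave the bin with the marbles and the short bin standing where they are, and let go.

Things in the scene. Friction and masses are not known exactly. Their poses are not given: they have to be found in the camera images.
- spare_bin_mid (a point): Centre of the long empty bin (loose, 0.1 to 0.2 kg), 35 mm above its underside. Grey plastic, open on top, 70 mm high; rim 178 x 68 mm outside, foot 150 x 42 mm, sloping walls. Grip from above across the 68 mm width (y) at mid-length: the rim's top 14 mm is upright. x points from label-tab end to plain end, z up. At the start x is within 0.6 rad of the marble bin's x.
- spare_bin_label (a point): Top of the long empty bin's label tab, a flat tab 14 mm long and 44 mm wide with a pale paper card, which sticks out at rim height from the bin's -x end: 96 mm from the bin's centre in -x, 35 mm above it. Axes as the bin's.
- marble_bin_mid (a point): Centre (35 mm above the bench) of the loose bin with three glass marbles; shape, size, axes and tab as the long empty bin; x within 0.3 rad of world x. Four inner ledges, 10 mm below the rim, at x = -54 and +22 mm. A bin put in the same way round drops past them; turned half round and centred it rests on them, its centre 60 mm above this point, with 9 mm play in y and 10 mm in x.
- short_bin_mid (a point): Centre of the short empty bin, a bystander, 35 mm above its underside: same make, width and height as the others but only 128 mm long over the rim. Not to be moved.
Not all that is in view belongs to the job. Leave any orange look-alike of the part that bears spare_bin_mid alone. Leave any brown look-alike of the part that bears marble_bin_mid alone.

How it is judged (in metres and radians):
On the way:
1. the long empty bin is lifted clear of the bench (height (world z) of spare_bin_mid above 0.075 m), for 0.2 s.
At the end, for the whole second after the job is handed in: The long empty bin rests still and level (6 deg) on the marble bin's ledges, centre 55 to 65 mm above that bin's centre and within 18 mm sideways, lengthwise within 11 deg of it, label tab at the opposite end; the marble bin stands level on the bench (z of spare_bin_mid in the frame of marble_bin_mid between 0.055 and 0.065 m and horizontal distance between spare_bin_mid and marble_bin_mid below 0.018 m and x of spare_bin_label in the frame of marble_bin_mid above 0.06 m and angle between the x axis of spare_bin_mid and the x axis of marble_bin_mid, either way round below 0.2 rad and angle between each of spare_bin_mid, marble_bin_mid's own z axis and vertical below 0.1 rad and height (world z) of marble_bin_mid below 0.042 m and linear speed of spare_bin below 0.02 m/s); the robot touches nothing.
It fails at once if the bin with the marbles is moved more than 40 mm from where it stood (distance of marble_bin_mid from where it was at the start of the episode above 0.04 m).
It fails at once if the short bin is moved more than 30 mm from where it stood (distance of short_bin_mid from where it was at the start of the episode above 0.03 m).
It also fails if it takes over 40 s, if anything falls off the work surface, if the arm or the gripper's body presses on something with over 40 N, if the wrist force passes 120 N, or if a joint passes its speed limit or range.

## Working session

There is one attempt and no reset: what is moved stays moved. The work goes in short steps, Python scripts to look and compute and a tool call to move; the robot and the scene stay as the last step left them, time stands still between calls to the robot, and variables do not carry over. Pictures are saved under pics/ and viewed, and the job is handed in when it is done.

Besides the shell and the picture viewer there is one more tool, called after "Request:" by a JSON object that holds its "fn" and its "kwargs", one argument or row to a line. apply_moves: Moves the arm, as the interface text tells. Its arguments: {"type":"object","properties":{"plan":{"type":"array"},"gripper":{"type":"number"},"force":{"type":"number"}},"required":["plan"]}

```bash
mkdir -p pics; ls; cat > h.py <<'E'
import numpy as np, cv2
from cell import env, optics, job
def snap(n,f):
    im,d=optics.read_camera(n); ci=optics.camera_info(n)
    cv2.imwrite('pics/'+f+'.png',im[:,:,::-1]); np.savez('pics/'+f,im=im,d=d,R=ci['R'],t=ci['t'],k=[ci['fx'],ci['fy'],ci['cx'],ci['cy']])
    return im,d,ci
def load(f):
    z=np.load('pics/'+f+'.npz'); return z['im'],z['d'],z['R'],z['t'],z['k']
def cloud(f):
    im,d,R,t,k=load(f)
    v,u=np.mgrid[:480,:640]
    P=np.stack([(u-k[2])/k[0]*d,(v-k[3])/k[1]*d,d],-1)
    return im,(P-t)@R, d>0
E
python3 - <<'E'
from h import *
o=env.get_obs()
for k,v in o.items(): print(k,np.round(v,3))
for n in ['top','scene']: 
    _,_,ci=snap(n,n+'0'); print(n,-np.array(ci['R']).T@ci['t'],ci['fx'])
E
```

```text
pics
time_s 0.0
qpos [-71.614  18.438  -4.015  83.176   1.296  78.538  -3.26 ]
joint_velocities [ 0.03   0.021 -0.014 -0.059 -0.07  -0.117  0.081]
effort [ 1.0000e-03 -4.9129e+01 -4.0300e-01 -3.1252e+01 -6.4000e-02  4.4000e-02
  0.0000e+00]
tool_pos [0.196 0.619 0.404]
tool_rot [-1.79893e+02  7.00000e-03  1.62424e+02]
force [ 0.185 -0.03  -0.245]
wrist_torque [-0.005  0.026  0.008]
grip_width 0.087
top [0.34880589 0.02538857 1.26494619] 597.7943552803752
scene [ 0.87779184 -0.34958137  0.92950853] 509.43186914020157
```

View pics/top0.png

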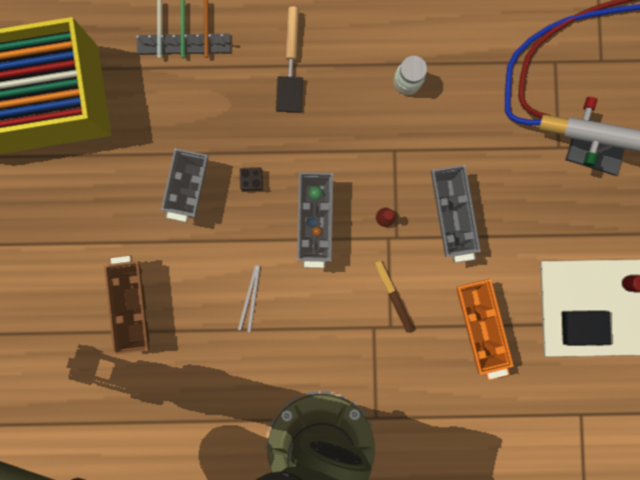

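View pics/scene0.png

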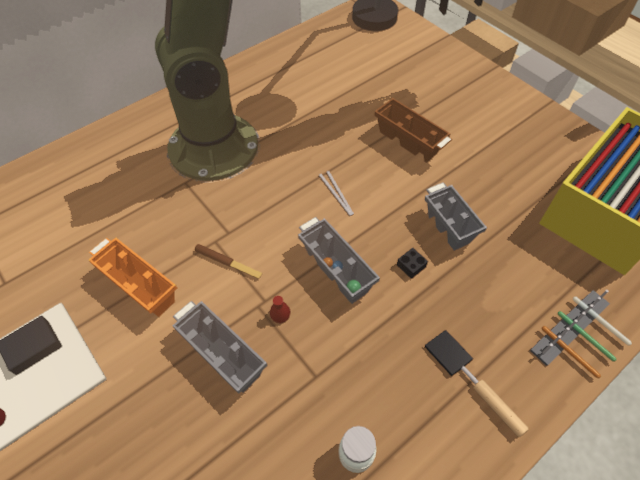

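The top view shows the marble bin at about (315,218) with its tab at (313,264), the long spare at (456,212) with its tab at (464,257), and the short bin at (185,183). The orange and brown bins are the decoys. Next I'll measure these.

```bash
cat >> h.py <<'E'
def meas(f,box,pr=True):
    im,P,ok=cloud(f); u0,v0,u1,v1=box
    m=np.zeros(ok.shape,bool); m[v0:v1,u0:u1]=True
    m&=ok&(P[...,2]>.058)&(P[...,2]<.082)
    hsv=cv2.cvtColor(im,cv2.COLOR_RGB2HSV)
    tab=m&(hsv[...,2]>170); rim=m&(hsv[...,2]<=170)&(hsv[...,1]<90)
    return P[rim],P[tab]
def fit(f,box):
    r,t=meas(f,box)
    zt=np.median(t[:,2])
    rect=cv2.minAreaRect((r[:,:2]*1000).astype(np.float32))
    print(f,len(r),len(t),'rimz',np.median(r[:,2]),'rect',rect,'tab',t.mean(0))
    b=cv2.boxPoints(rect); e=[b[1]-b[0],b[2]-b[1]]; a=max(e,key=np.linalg.norm); a/=np.linalg.norm(a)
    c=np.array(rect[0]); 
    if a@(t[:,:2].mean(0)*1000-c)>0: a=-a
    print(' c',c,'yaw of x',np.degrees(np.arctan2(a[1],a[0])),'tab dist',np.linalg.norm(t[:,:2].mean(0)*1000-c), 'tabyaw',np.degrees(np.arctan2(*(c-t[:,:2].mean(0)*1000)[::-1])))
    return c,a
E
python3 - <<'E'
from h import *
for n,b in [('marble',(290,160,342,275)),('spare',(422,155,492,270)),('short',(150,140,215,228))]:
    print(n); fit('top0',b)
for n,b in [('marble',(292,212,382,305)),('spare',(168,296,270,395)),('short',(422,178,490,252))]:
    print(n); fit('scene0',b)
E
```

```text
marble
top0 850 129 rimz 0.06740241648722492 rect ((469.29962158203125, 7.630016326904297), (67.68793487548828, 192.87054443359375), 87.90320587158203) tab [0.37933834 0.01028881 0.07024887]
 c [469.29962158   7.63001633] yaw of x -2.0967944 tab dist 90.00056036392546 tabyaw -1.6928737839740573
spare
top0 1014 117 rimz 0.06703420460875686 rect ((476.6634216308594, -276.93878173828125), (192.5186767578125, 70.1165771484375), 7.920768737792969) tab [ 0.38801646 -0.29093789  0.07036779]
 c [ 476.66342163 -276.93878174] yaw of x 7.9207754 tab dist 89.74552293941389 tabyaw 8.974026937203933
short
top0 855 119 rimz 0.0666614988727402 rect ((542.1134643554688, 270.9384765625), (69.8317642211914, 142.3531494140625), 77.30200958251953) tab [0.47924942 0.28381962 0.07078231]
 c [542.11346436 270.93847656] yaw of x -12.697996 tab dist 64.17017733383469 tabyaw -11.579888836960174
marble
scene0 1117 109 rimz 0.06634761972121742 rect ((470.24554443359375, 4.901725769042969), (69.72116088867188, 192.1488037109375), 87.47999572753906) tab [0.38524371 0.01180811 0.07046809]
 c [470.24554443   4.90172577] yaw of x -2.520004 tab dist 85.28194610049908 tabyaw -4.645067888090473
spare
scene0 1356 138 rimz 0.06700071872120952 rect ((476.70269775390625, -279.943115234375), (193.77293395996094, 68.82405090332031), 7.944704055786133) tab [ 0.38862158 -0.2903532   0.07093605]
 c [ 476.70269775 -279.94311523] yaw of x 7.944703 tab dist 88.69415860229691 tabyaw 6.740377023107963
short
scene0 870 86 rimz 0.06520738697724901 rect ((544.6669921875, 268.4198303222656), (71.93917846679688, 141.96546936035156), 77.23082733154297) tab [0.48208596 0.28322252 0.06984866]
 c [544.66699219 268.41983032] yaw of x -12.769169 tab dist 64.30789118242807 tabyaw -13.307940127964514
```

Both views agree to about 3 mm. The rectangles include the 14 mm tab, so each centre moves 7 mm along +x:

| Bin | Centre (m) | Yaw |
|---|---|---|
| Marble bin | (0.476, 0.007) | -2.2° |
| Spare bin | (0.4835, -0.277) | 8° |

I'll swing over high first.

Request:
{"fn": "apply_moves", "kwargs": {
  "plan": [
    [[-2.4, -1.8, 0], 0],
    [[-2.4, -1.8, 0], 0],
    [[-2.4, -1.8, 0], 0],
    [[-2.4, -1.8, 0], 0],
    [[-2.4, -1.8, 0], 0],
    [[-2.4, -1.8, 0], 0],
    [[-2.4, -1.8, 0], 0],
    [[-2.4, -1.8, 0], 0],
    [[-2.4, -1.8, 0], 0],
    [[-2.4, -1.8, 0], 0],
    [[-2.4, -1.8, 0], 0],
    [[-2.4, -1.8, 0], 0],
    [[-2.4, -1.8, 0], 0],
    [[-1.8, -2.5, 0], 0],
    [[-1.8, -2.5, 0], 0],
    [[-1.8, -2.5, 0], 0],
    [[-1.8, -2.5, 0], 0],
    [[-1.8, -2.5, 0], 0],
    [[-1.8, -2.5, 0], 0],
    [[-1.8, -2.5, 0], 0]
  ],
  "gripper": 1
}}

```text
time_s: 1.77
tool_pos: [0.4904, 0.0959, 0.4045]
tool_rot: [180.0, -0.0, 162.4]
force: [0.5, 0.9, 0.1]
grip_width: 0.087
```

Request:
{"fn": "apply_moves", "kwargs": {
  "plan": [
    [[-1.8, -2.5, 0], 0],
    [[-1.8, -2.5, 0], 0],
    [[-1.8, -2.5, 0], 0],
    [[-1.8, -2.5, 0], 0],
    [[-0.4, -3.2, 0], 0],
    [[-0.4, -3.2, 0], 0],
    [[-0.4, -3.2, 0], 0],
    [[-0.4, -3.2, 0], 0],
    [[-0.4, -3.2, 0], 0],
    [[-0.4, -3.2, 0], 0],
    [[-0.4, -3.2, 0], 0],
    [[-0.4, -3.2, 0], 0],
    [[0, 0, 0], 7],
    [[0, 0, 0], 7],
    [[0, 0, 0], 7],
    [[0, 0, 0], 7],
    [[0, 0, 0], 7],
    [[0, 0, 0], 7],
    [[0, 0, 0], 7],
    [[0, 0, 0], 7]
  ]
}}

```text
time_s: 3.43
tool_pos: [0.4818, -0.2732, 0.4043]
tool_rot: [-180.0, -0.0, 106.1]
force: [-0.3, -0.2, -0.7]
grip_width: 0.0867
```

Request:
{"fn": "apply_moves", "kwargs": {
  "plan": [
    [[0, 0, 0], 7],
    [[0, 0, 0], 7],
    [[0, 0, 0], 7],
    [[0, 0, 0], 7],
    [[0, 0, 0], 7],
    [[0, 0, 0], 7],
    [[0, 0, 0], 7],
    [[0, 0, 0], 7],
    [[0, 0, 0], 7],
    [[0, 0, 0], 7],
    [[0, 0, 0], 7],
    [[0, 0, 0], 7],
    [[0, 0, 0], 7],
    [[0, 0, 0], 7],
    [[0, 0, 0], 0],
    [[0, 0, 0], 0],
    [[0, 0, 0], 0]
  ]
}}

```text
time_s: 4.85
tool_pos: [0.482, -0.2732, 0.4046]
tool_rot: [-180.0, 0.0, 8.6]
force: [0.4, 0.4, -0.6]
grip_width: 0.0869
```

```bash
python3 - <<'E'
from h import *
o=env.get_obs(); print(np.round(o['qpos'],1),o['tool_pos'])
snap('wrist','w1'); im,P,ok=cloud('w1')
r,t=meas('w1',(0,0,640,480)); print(len(r),len(t)); 
try: fit('w1',(0,0,640,480))
except Exception as e: print(e)
E
```

```text
[-26.    9.9  59.1  98.7  -8.7  76.4 -46.5] [ 0.481973   -0.27316849  0.40456823]
7245 3340
w1 7245 3340 rimz 0.06497428595802272 rect ((497.9261779785156, -255.7567138671875), (242.3616485595703, 577.93505859375), 12.589442253112793) tab [ 0.61966381 -0.39307046  0.06985148]
 c [ 497.92617798 -255.75671387] yaw of x 102.58944 tab dist 183.50781407485653 tabyaw 131.55909021331868
```

View pics/w1.png

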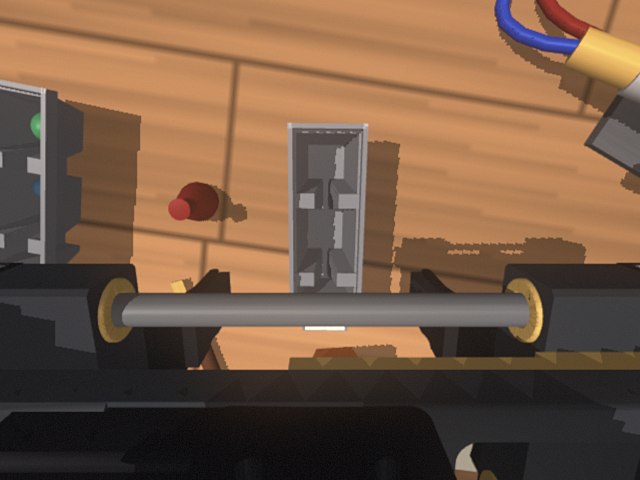

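The wrist picture shows the spare with rim edges at columns 288 to 368 and its far end at row 123. It stands roughly straight between the fingers. I'll refine its centreline and far edge from this view.

```bash
python3 - <<'E'
from h import *
im,P,ok=cloud('w1'); m=np.zeros(ok.shape,bool); m[112:285,272:382]=1
m&=ok&(P[...,2]>.062)&(P[...,2]<.08)
r=P[m]; print(np.median(r[:,2]))
rect=cv2.minAreaRect((r[:,:2]*1000).astype(np.float32)); print(rect)
b=cv2.boxPoints(rect);e=[b[1]-b[0],b[2]-b[1]]; a=max(e,key=np.linalg.norm);a/=np.linalg.norm(a); a*=np.sign(a[0])
n=np.array([-a[1],a[0]]); q=r[:,:2]*1000-rect[0]
far=np.array(rect[0])+a*(q@a).max(); print('yaw',np.degrees(np.arctan2(a[1],a[0])),'far mid',far,'centre',far-89*a)
E
```

```text
0.07010901894648394
((500.1025085449219, -275.97454833984375), (145.64649963378906, 68.17452239990234), 7.9368391036987305)
yaw 7.9368443 far mid [ 572.22814261 -265.91901171] centre [ 484.08068167 -278.20826304]
```

Request:
{"fn": "apply_moves", "kwargs": {
  "plan": [
    [[0.1, 0.5, 0], 0.6],
    [[0, 0, 2.5], 0],
    [[0, 0, 2.5], 0],
    [[0, 0, 2.5], 0],
    [[0, 0, 2.5], 0],
    [[0, 0, 2.5], 0],
    [[0, 0, 2], 0],
    [[0, 0, 1.5], 0],
    [[0, 0, 1], 0],
    [[0, 0, 0.8], 0],
    [[0, 0, 0], 0],
    [[0, 0, 0], 0]
  ]
}}

```text
time_s: 5.9
tool_pos: [0.4839, -0.2784, 0.227]
tool_rot: [180.0, -0.0, 7.8]
force: [-0.3, -0.6, 0.0]
grip_width: 0.0873
```

Request:
{"fn": "apply_moves", "kwargs": {
  "plan": [
    [[0, 0, 0], 0],
    [[0, 0, 0], 0],
    [[0, 0, 0], 0],
    [[0, 0, 0], 0],
    [[0, 0, 0], 0],
    [[0, 0, 0], 0],
    [[0, 0, 0], 0],
    [[0, 0, 0], 0]
  ],
  "gripper": -1,
  "force": 20
}}

```text
time_s: 6.57
tool_pos: [0.484, -0.2782, 0.2273]
tool_rot: [180.0, -0.1, 7.8]
force: [-0.1, 0.6, 5.0]
grip_width: 0.0679
```

Request:
{"fn": "apply_moves", "kwargs": {
  "plan": [
    [[0, 0, -0.5], 0],
    [[0, 0, -1], 0],
    [[0, 0, -1.5], 0],
    [[0, 0, -2], 0],
    [[0, 0, -2], 0],
    [[0, 0, -2], 0],
    [[0, 0, -2], 0],
    [[0, 0, -2], 0],
    [[0, 0, -2], 0],
    [[0, 0, -1], 0],
    [[0, 0, 0], 0],
    [[0, 0, 0], 0]
  ]
}}

```text
time_s: 7.57
tool_pos: [0.4835, -0.278, 0.3866]
tool_rot: [-180.0, -0.0, 7.8]
force: [-0.1, 0.5, -1.9]
grip_width: 0.0674
```

```bash
python3 - <<'E'
from h import *
o=env.get_obs(); print(np.round(o['qpos'],1),o['tool_pos'],o['grip_width'],o['force'])
snap('scene','s2')
E
```

```text
[-25.   11.7  59.4  99.6 -10.5  74.6 -45.5] [ 0.48354196 -0.27802212  0.38655418] 0.06742695446115839 [-0.11538824  0.52294065 -1.85964393]
```

View pics/s2.png

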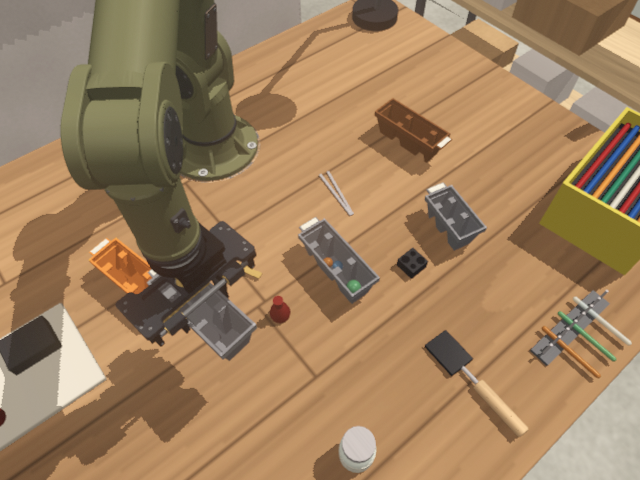

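The scene picture shows the spare held level in the jaws at about (222,320). The other bins are undisturbed. I'll turn it half way, carry it across, then finish the turn.

Request:
{"fn": "apply_moves", "kwargs": {
  "plan": [
    [[0, 0, 0], -3.5],
    [[0, 0, 0], -7],
    [[0, 0, 0], -7],
    [[0, 0, 0], -7],
    [[0, 0, 0], -7],
    [[0, 0, 0], -7],
    [[0, 0, 0], -7],
    [[0, 0, 0], -7],
    [[0, 0, 0], -7],
    [[0, 0, 0], -7],
    [[0, 0, 0], -7],
    [[0, 0, 0], -7],
    [[0, 0, 0], -3.5],
    [[0, 0, 0], 0],
    [[0, 0, 0], 0]
  ]
}}

```text
time_s: 8.87
tool_pos: [0.4834, -0.2779, 0.3854]
tool_rot: [-179.9, -0.0, 91.7]
force: [0.4, 0.6, -1.0]
grip_width: 0.0678
```

Request:
{"fn": "apply_moves", "kwargs": {
  "plan": [
    [[1, 0, 0], 0],
    [[2, 0, 0], 0],
    [[2.5, 0, 0], 0],
    [[2.5, 0, 0], 0],
    [[2.5, 0, 0], 0],
    [[2.5, 0, 0], 0],
    [[2.5, 0, 0], 0],
    [[2.5, 0, 0], 0],
    [[2.5, 0, 0], 0],
    [[2.5, 0, 0], 0],
    [[2.5, 0, 0], 0],
    [[2, 0, 0], 0],
    [[1, 0, 0], 0],
    [[0, 0, 0], 0]
  ]
}}

```text
time_s: 10.03
tool_pos: [0.4744, 0.0091, 0.3861]
tool_rot: [-179.9, -0.0, 92.0]
force: [-0.5, 0.1, -2.4]
grip_width: 0.0681
```

```bash
python3 - <<'E'
from h import *
o=env.get_obs(); print(np.round(o['qpos'],1),o['tool_pos'],o['tool_rot'],o['grip_width'])
E
```

```text
[-36.1  -3.9  30.8 109.6   2.   73.9  -4. ] [0.47443961 0.00910248 0.3861309 ] [-1.79936784e+02 -1.79013413e-02  9.19969180e+01] 0.06809946131279049
```

Request:
{"fn": "apply_moves", "kwargs": {
  "plan": [
    [[0, 0, 0], -4],
    [[0, 0, 0], -7],
    [[0, 0, 0], -7],
    [[0, 0, 0], -7],
    [[0, 0, 0], -7],
    [[0, 0, 0], -7],
    [[0, 0, 0], -7],
    [[0, 0, 0], -7],
    [[0, 0, 0], -7],
    [[0, 0, 0], -7],
    [[0, 0, 0], -7],
    [[0, 0, 0], -7],
    [[0, 0, 0], -5],
    [[0, 0, 0], 0],
    [[0, 0, 0], 0],
    [[0, 0, 0], 0]
  ]
}}

```text
time_s: 11.37
tool_pos: [0.4747, 0.0058, 0.3866]
tool_rot: [-180.0, -0.0, 177.6]
force: [0.6, 0.7, -1.9]
grip_width: 0.0675
```

```bash
python3 - <<'E'
from h import *
o=env.get_obs(); print(np.round(o['qpos'],1),o['tool_pos'],o['tool_rot'],o['grip_width'])
snap('wrist','w3');snap('scene','s3');snap('top','t3')
a=cv2.imread('pics/w3.png');b=cv2.imread('pics/s3.png')
c=cv2.imread('pics/t3.png')
cv2.imwrite('pics/m3.png',np.vstack([np.hstack([cv2.resize(a,(400,300)),cv2.resize(b,(400,300))]),np.hstack([c[100:325,150:450],c[100:325,150:450][:, :300]])[:, :].copy() if 0 else cv2.resize(c[100:325,150:450],(800,300))]))
E
```

```text
[-39.5  -4.2  34.4 109.6   2.5  73.9  81.7] [0.4746836  0.00583268 0.38664816] [-1.79985466e+02 -8.08716270e-03  1.77596331e+02] 0.06754552099584088
```

View pics/m3.png

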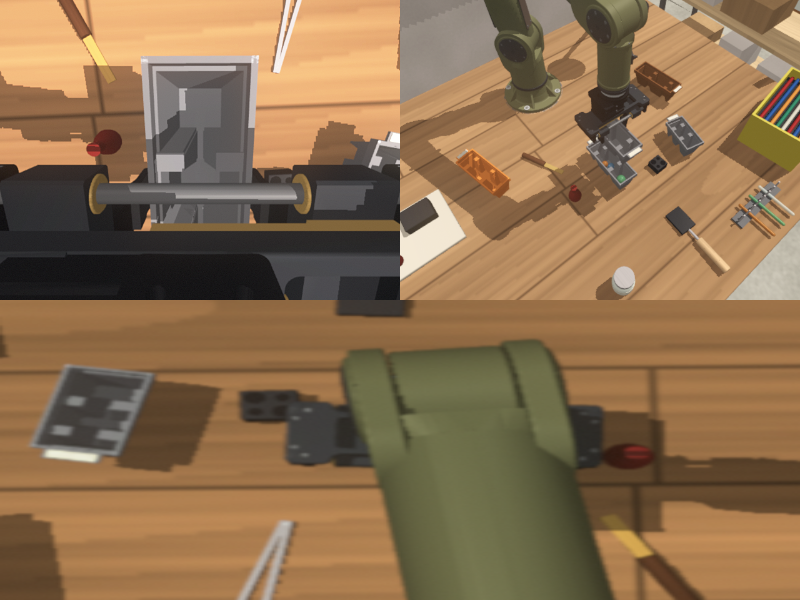

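```bash
python3 - <<'E'
from h import *
im,P,ok=cloud('w3'); m=np.zeros(ok.shape,bool); m[75:270,215:425]=1
z=.386-.164-.062+.070
m&=ok&(P[...,2]>z-.012)&(P[...,2]<z+.012)
r=P[m]; print(len(r),z,np.median(r[:,2]))
rect=cv2.minAreaRect((r[:,:2]*1000).astype(np.float32)); print(rect)
b=cv2.boxPoints(rect);e=[b[1]-b[0],b[2]-b[1]]; a=max(e,key=np.linalg.norm);a/=np.linalg.norm(a); a*=-np.sign(a[0])
q=r[:,:2]*1000-rect[0]
far=np.array(rect[0])+a*(q@a).max(); print('yaw',np.degrees(np.arctan2(a[1],a[0])),'far mid',far,'centre',far-89*a)
# tilt: top z of rim vs x
top=r[r[:,2]>z-.006]
A=np.c_[top[:,:2],np.ones(len(top))]; print('plane',np.linalg.lstsq(A,top[:,2],rcond=None)[0])
r,t=meas('s3',(300,212,382,305)); 
E
```

```text
11385 0.23 0.22854628221749848
((424.9285888671875, 8.168022155761719), (68.494873046875, 71.97711181640625), 87.69193267822266)
yaw 177.69193 far mid [388.96927067   9.61736923] centre [477.89706608   6.03311759]
plane [-0.00452687  0.00388212  0.23090006]
```

View pics/s3.png

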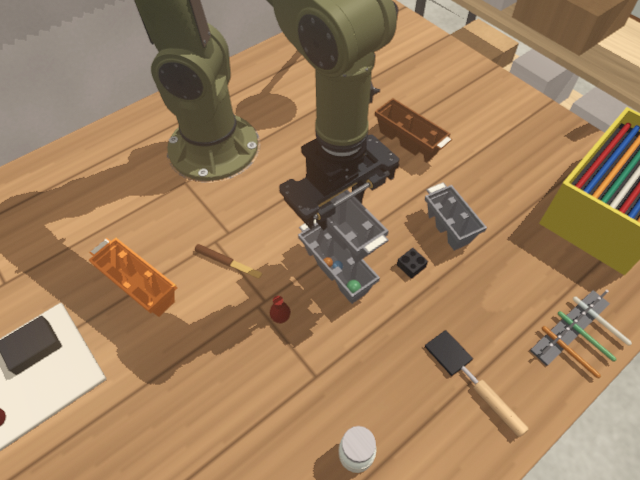

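The scene picture shows the held bin with its tab at (375,245), over the far end of the marble bin. The marble bin's own tab is at (303,228), so they are at opposite ends as wanted. I'll cross-check the held tab in the same camera.

```bash
python3 - <<'E'
from h import *
im,P,ok=cloud('s3'); hsv=cv2.cvtColor(im,cv2.COLOR_RGB2HSV)
m=np.zeros(ok.shape,bool); m[225:265,350:395]=1
m&=ok&(hsv[...,2]>175)&(P[...,2]>.2); t=P[m]; print(len(t),t.mean(0)); 
print(cv2.minAreaRect((t[:,:2]*1000).astype(np.float32)))
for b,f in [((300,212,382,305),'s3'),((290,160,342,275),'top0'),((292,212,382,305),'scene0')]:
    r,t=meas(f,b); a=np.array([np.cos(np.radians(-2.3)),np.sin(np.radians(-2.3))]); n=np.array([-a[1],a[0]])
    o=np.array([.476,.0065]); q=(r[:,:2]-o)
    print(f,'plain end',np.sort(q@a)[-5:]*1000,'y',np.percentile(q@n*1000,[.3,1,99,99.7]))
E
```

```text
168 [0.57196339 0.00279831 0.22992776]
((570.220703125, 10.94734001159668), (20.37762451171875, 55.937259674072266), 12.884864807128906)
s3 plain end [90.19129406 90.40937301 90.50065778 90.55017738 90.57329845] y [-36.59694613 -36.39112762  31.55045274  31.86704776]
top0 plain end [88.62442763 88.63191838 89.19379182 89.25000439 89.67221981] y [-32.85222404 -32.7167542   34.58914347  34.82793913]
scene0 plain end [90.09817552 90.1735123  90.1962628  90.29750918 90.36032812] y [-36.49744141 -36.41313934  32.17745849  32.60027854]
```

Relative to the marble bin, the held bin is centred to about 2 mm in x and y, with about 0.3° of yaw error. That is within the 9 to 10 mm of play. I'll lower it, slowing near contact, which I expect at TCP z ≈ 0.287.

Request:
{"fn": "apply_moves", "kwargs": {
  "plan": [
    [[0, 0, 1], 0],
    [[0, 0, 1.5], 0],
    [[0, 0, 1.5], 0],
    [[0, 0, 1.5], 0],
    [[0, 0, 1], 0],
    [[0, 0, 1], 0],
    [[0, 0, 0.5], 0],
    [[0, 0, 0.5], 0],
    [[0, 0, 0.3], 0],
    [[0, 0, 0.3], 0],
    [[0, 0, 0], 0],
    [[0, 0, 0], 0],
    [[0, 0, 0], 0]
  ]
}}

```text
time_s: 12.6
tool_pos: [0.4749, 0.0067, 0.2962]
tool_rot: [180.0, 0.0, 177.8]
force: [0.1, -0.1, -1.1]
grip_width: 0.0677
```

Request:
{"fn": "apply_moves", "kwargs": {
  "plan": [
    [[0, 0, 0.2], 0],
    [[0, 0, 0.2], 0],
    [[0, 0, 0.2], 0],
    [[0, 0, 0], 0],
    [[0, 0, 0], 0],
    [[0, 0, 0], 0]
  ]
}}

```text
time_s: 13.1
tool_pos: [0.4746, 0.0067, 0.2897]
tool_rot: [180.0, -0.0, 177.8]
force: [0.3, -0.7, -1.6]
grip_width: 0.0676
```

Request:
{"fn": "apply_moves", "kwargs": {
  "plan": [
    [[0, 0, 0.1], 0],
    [[0, 0, 0.1], 0],
    [[0, 0, 0.1], 0],
    [[0, 0, 0], 0],
    [[0, 0, 0], 0],
    [[0, 0, 0], 0]
  ]
}}

```text
time_s: 13.6
tool_pos: [0.4748, 0.0067, 0.2872]
tool_rot: [180.0, 0.0, 177.8]
force: [-2.6, 0.1, 5.3]
grip_width: 0.0678
```

```bash
python3 - <<'E'
from h import *
snap('scene','s4')
E
```

```text
(no output)
```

View pics/s4.png

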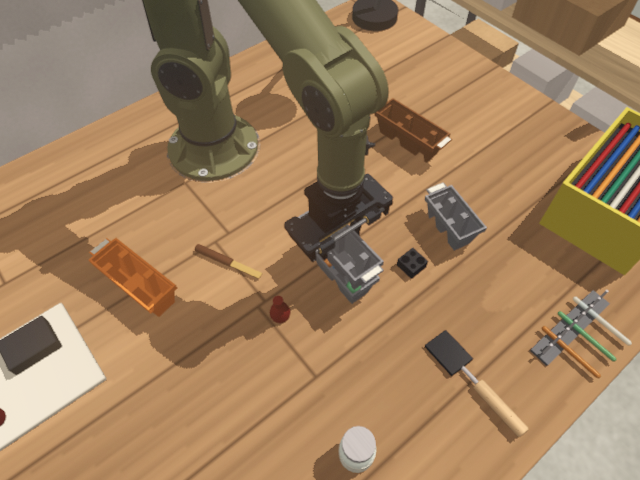

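Contact came at the expected height: TCP z is 0.287 and the upward force is about 7 N. The picture shows the stack aligned at about (352,262), with the tab at (371,273). Now I'll release and go straight up.

Request:
{"fn": "apply_moves", "kwargs": {
  "plan": [
    [[0, 0, 0], 0],
    [[0, 0, 0], 0],
    [[0, 0, 0], 0],
    [[0, 0, 0], 0],
    [[0, 0, 0], 0],
    [[0, 0, 0], 0]
  ],
  "gripper": 1
}}

```text
time_s: 14.15
tool_pos: [0.4746, 0.0068, 0.2867]
tool_rot: [180.0, 0.0, 177.8]
force: [0.2, -0.4, 0.3]
grip_width: 0.0867
```

Request:
{"fn": "apply_moves", "kwargs": {
  "plan": [
    [[0, 0, -0.5], 0],
    [[0, 0, -1], 0],
    [[0, 0, -1.5], 0],
    [[0, 0, -2], 0],
    [[0, 0, -2], 0],
    [[0, 0, -2], 0],
    [[0, 0, -2], 0],
    [[0, 0, -2], 0],
    [[0, 0, 0], 0],
    [[0, 0, 0], 0]
  ]
}}

```text
time_s: 14.98
tool_pos: [0.475, 0.0066, 0.4185]
tool_rot: [179.9, 0.2, 177.8]
force: [-0.4, 0.2, -0.1]
grip_width: 0.0871
```

```bash
python3 - <<'E'
from h import *
o=env.get_obs(); print(np.round(o['qpos'],1),o['tool_pos'],o['grip_width'])
snap('scene','s5'); snap('wrist','w5')
for f,bx in [('w5',(150,60,480,300)),('s5',(300,200,400,310))]:
    im,P,ok=cloud(f); m=np.zeros(ok.shape,bool); u0,v0,u1,v1=bx; m[v0:v1,u0:u1]=1
    m&=ok&(P[...,2]>.12)&(P[...,2]<.14); r=P[m]
    r=r[(abs(r[:,0]-.476)<.13)&(abs(r[:,1])<.06)]
    A=np.c_[r[:,:2]-[.476,.006],np.ones(len(r))]; print(f,len(r),np.median(r[:,2]),cv2.minAreaRect((r[:,:2]*1000).astype(np.float32)),np.linalg.lstsq(A,r[:,2],rcond=None)[0])
cv2.imwrite('pics/m5.png',np.hstack([cv2.resize(cv2.imread('pics/s5.png')[160:340,270:510],(400,300)),cv2.resize(cv2.imread('pics/w5.png'),(400,300))]))
E
```

```text
[-39.9  -5.5  34.  106.9   3.1  77.5  81.2] [0.47495841 0.00655444 0.41846227] 0.08710201445317767
w5 3011 0.1292401872939579 ((456.4613952636719, 7.727903366088867), (68.17825317382812, 134.54380798339844), 87.84088134765625) [-0.00737001 -0.00196519  0.12779755]
s5 1029 0.12839984183271577 ((484.55889892578125, 6.287994384765625), (70.9008560180664, 192.9326629638672), 88.56346893310547) [ 0.01514187 -0.00932255  0.12684825]
```

View pics/m5.png

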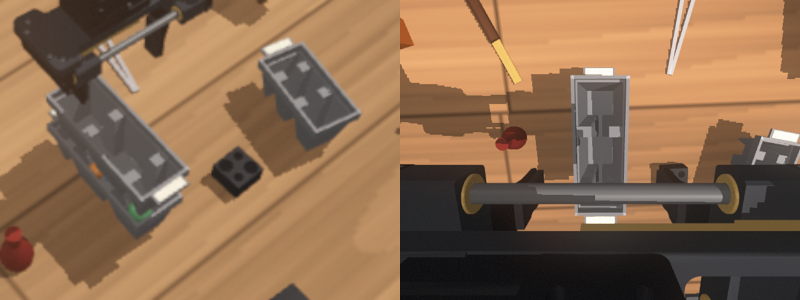

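The stack stands level: the rim is at 0.129 m (0.130 expected), tilt is under 1°, and the tabs are at opposite ends. The gripper is clear, so I'm handing in.

```bash
python3 - <<'E'
from h import *
print(job.sign_off()); print(env.get_obs()['time_s'])
E
```

```text
the job is handed in; nothing more can be done
None
the job is handed in; nothing more can be done
```

The long empty bin is stacked on the marble bin, turned half round, and I've let go and handed the job in. It took about 15 of the 40 s, and the sign-off gives no verdict.

I gripped the bin across its 68 mm width at mid-length, lifted it to about 0.195 m and turned it 170°. I then lowered it onto the ledges, where it touched down at the expected height with about 7 N.

**Last checks, after letting go:**
- **Height:** the top bin's rim is at 0.128–0.129 m, against 0.130 m expected when it rests on the ledges.
- **Level:** the fitted tilt is under about 1°.
- **Position:** its centre is at about (0.478, 0.006) m, within about 2 mm of the marble bin's starting position; lengthwise the two agree to about 1°.
- **Tabs:** the label tabs are at opposite ends.
- **Other bins:** in the last pictures the marble bin and the short bin look to be where they started. I didn't re-measure either one at the end.
- **Clearance:** the open gripper was about 10 cm above the stack.

**Disagreements:** the cameras differed by 2–3 mm in y. The wrist camera's two readings of the bin relative to the tool, before and after lifting, differed by about 3 mm lengthwise. Both are within the 9–10 mm of play. No check failed.

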